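Tuck a snack board under the weighted arm of its holder

TASK

Put the loose oblong snack board away in the board holder: slide it in from the open front, under the weighted arm, until it is fully home against the back stop, lying flat and straight on top of the board that is already there. Let the arm rest on it and leave the lower board in its place.

Things in the scene. Friction and masses are not known exactly. Their poses are not given: they have to be found in the camera images.
- board: Loose oblong board to put away: light wood, 120 x 50 x 10 mm (its x, y, z), 60 g, thin groove near the edges, flat on the worktop left or right of the holder. Origin: centre of the underside; long side along x; ends and faces alike. Not the square coaster (80 x 80 x 10 mm, same wood) on the other side. Home, its origin is at x -5, y 0, z 18 mm in the holder's frame, its long side along holder x.
- board_low: Identical board (120 x 50 x 10 mm), already in the holder under the arm, loose, 1 mm short of the back stop (a light push against it does no harm). Origin: centre of the underside, at x -6, y 0, z 8 mm in the holder's frame; its top is at z 18 mm.
- holder: Fixed wooden holder. Base 134 x 88 x 8 mm (x, y, z); origin: centre of its underside, on the worktop; z up, x from the open front to the back, away from the robot within 0.3 rad. Back stop: face at x +55 mm, top at z 36 mm. Two cheeks at the rear only (x +21 to +65, inner faces y +-36, top z 59 mm); no sides in front. Nothing on it rises above z 72 mm.
- presser (a joint): Hinge (rad) of the polished steel arm, 34 mm wide at y 0: 0 = on one board, 0.17 = on two, grows upward. Holder frame, mm: axle x 48, z 46; bar rests on the pile at x -10; from it a lip rises forward at 25 degrees to its tip at x -65, underside z 44. A level board pushed in along +x, underside z 19 to 30, lifts the arm by itself. No spring or catch: 1.5 N weight at the bar, falls back.
Not all that is in view belongs to the job. Leave any blue or red look-alike of the board alone.

How it is judged:
At the end, for the whole second after the job is handed in: The board lies on the lower one under the arm, within 15 mm of home at the back stop and of the middle, straight within 10 degrees, flat within 4 degrees, at rest; the arm rests on both (0.11 to 0.23 rad); the lower board is still at the bottom, within 20 mm of its place along, 18 mm across (x of board in the frame of holder between -0.02 and 0.005 m and y of board in the frame of holder between -0.015 and 0.015 m and angle between the x axis of board and the x axis of holder, either way round below 0.175 rad and angle between the z axis of board and the z axis of holder, either way round below 0.07 rad and z of board in the frame of board_low above 0.006 m and value of joint presser between 0.11 and 0.23 rad and x of board_low in the frame of holder above -0.025 m and y of board_low in the frame of holder between -0.018 and 0.018 m and z of board_low in the frame of holder below 0.013 m and linear speed of board below 0.02 m/s); the robot touches nothing.
It also fails if it takes over 35 s, if anything falls off the work surface, if the arm or the gripper's body presses on something with over 40 N, if the wrist force passes 120 N, or if a joint passes its speed limit or range.

ROBOT

A 6-joint arm with a two-finger parallel gripper is mounted at the origin on a cart in front of the work surface, level with it; the furniture and walls round the work are solid. World frame = base frame: x ahead of the robot, y to its left, z up, the work surface at z = 0. Lengths are in m, angles in rad, forces in N, time in s.
With the tool pointing down it reaches from about 0.25 to 0.775 m from the base axis. Payload 4 kg.
Tool frame: the origin (TCP) lies at the very end of the fingers, on their centre line; the grasp point (between the pads) lies 19 mm behind it; z points along the fingers, y is the line along which they close (so a half turn about z gives the same grasp; the last joint's range is limited). The gripper opens to 94 mm and grips with 3 to 60 N. Pads are 16 mm wide; open, the fingers measure 119 mm over their backs; the gripper's body (75 mm by 177 mm) begins 78 mm behind the grasp point.
Start: joints at [-1.452, 0.087, 1.371, -0, 1.684, -0.103], TCP at [0.121, -0.537, 0.206] pointing down, gripper open.
Joint ranges: [-3.1, 3.1], [-0.76, 2.03], [0.27, 2.55], [-1.08, 4.22], [0.17, 2.65], [-2.57, 2.57]. Speed limits (rad/s): [2.79, 2.79, 3.14, 3.14, 3.14, 3.14].

INTERFACE

Orientations are given as [roll, pitch, yaw] about the fixed x, y, z axes, in that order (R = Rz(yaw) Ry(pitch) Rx(roll)).
In Python, from bench import robot gives the robot as it stands. The module is installed in compiled form; this text tells all that it offers.
- The arm moves only by the tool move_arm, never from a script. Its argument "deltas" is one flat list of numbers, 7 for each row, row after row: the turn, a rotation vector about the tool's x, y, z in rad, then the shift along the tool's x, y, z in cm, then the closure, from -1 (fully open) to 1 (shut). A call has 1 to 8 rows; each row is the pose to reach, as a shift and turn from the pose commanded when the call began, along the tool's axes at that moment; what a row does not reach only later rows make up. A row lasts 1/10 s, in which the tool goes at most 50 mm and 8.59 degrees, less where a joint would pass 70% of its speed; a pose out of reach is approached as far as the arm can. A call with a gripper value outside its range is refused whole. The fingers move at their own pace and stop on an object; the grip force is fixed at half the most. Time passes only in rows, so rows that repeat a pose let the fingers close. It gives the time, the measured TCP pose, the force, the opening and the grip force at its end, in the units of the state.
- robot.get_obs(): the state, without advancing time (a new reading comes with each control period).
- robot.snapshot(name): name is "side" or "top" or "wrist"; returns a dict with "image" (384x512x3 uint8, red, green, blue), "depth" (384x512 float32, m along the optical axis (not along the pixel's ray), 0 where there is no reading), "fov_y" (degrees; the focal length in pixels is half the picture's height over the tangent of half this angle, whatever the lens; pixels are square), "cx", "cy" (the principal point, pixels), "origin" and "orientation" of the camera in the world; the wrist camera has in their place "T_tool_cam" (4x4, takes a point from camera to tool coordinates, whose origin is the TCP and whose axes are the flange's). Camera axes: x right, y up, looking along -z (the intrinsics and any distortion apply to the point x, -y, -z); pixel columns grow to the right and rows downward; lengths in m; the calibration is good to about 2 mm. A picture is of the moment at which its call begins: read the wrist's pose just before it.
- robot.close_job(): hands the job in; it is judged then, once.
The state is a dict: "time": time; "joint_positions": joint angles; "qvel": joint speeds; "joint_torque": joint torques, N m; "tool_pos": TCP position; "ee_rot": TCP orientation; "wrist_force": force on the tool from outside, world axes, zero at the start; "wrist_torque": the same for the moment, N m; "width": finger opening in m; "finger_force": force on a finger pad.
Only numpy, scipy, OpenCV 4.12 (cv2) and the standard library are available. Lean on these libraries where they do the work, as an engineer would, in place of code of your own. Each camera call takes 0.05 s, during which the arm holds its last target. There are 200 camera calls.

## Working session

There is one attempt and no reset: what is moved stays moved. The work goes in short steps, Python scripts to look and compute and a tool call to move; the robot and the scene stay as the last step left them, time stands still between calls to the robot, and variables do not carry over. Pictures are saved under pics/ and viewed, at most 10 in all, crops included, and the job is handed in when it is done.

Besides the shell and the picture viewer there is one more tool, called after ">>>" as name(argument=value, ...), one argument or row to a line, values as JSON. move_arm: Moves the arm, as the interface text tells. Its arguments: {"type":"object","properties":{"deltas":{"type":"array","items":{"type":"number"}}},"required":["deltas"]}

```bash
mkdir -p pics; cat > h.py <<'E'
import numpy as np, cv2, pickle
from scipy.spatial.transform import Rotation as R
from bench import robot
def snap(n):
    o=robot.get_obs(); s=robot.snapshot(n); s=dict(s)
    if n=='wrist':
        T=np.eye(4);T[:3,:3]=R.from_euler('xyz',o['ee_rot']).as_matrix();T[:3,3]=o['tool_pos'];s['T']=T@s['T_tool_cam']
    else:
        T=np.eye(4);q=np.array(s['orientation'])
        T[:3,:3]=q if q.shape==(3,3) else (R.from_euler('xyz',q).as_matrix() if q.size==3 else R.from_quat(q).as_matrix())
        T[:3,3]=s['origin'];s['T']=T
    return s
def cloud(s):
    h,w=s['depth'].shape;f=h/2/np.tan(np.radians(s['fov_y'])/2)
    u,v=np.meshgrid(np.arange(w),np.arange(h));d=s['depth']
    p=np.stack([(u-s['cx'])/f*d,-(v-s['cy'])/f*d,-d],-1)
    p=p@s['T'][:3,:3].T+s['T'][:3,3]; p[d<=0]=np.nan
    return p
def save(s,n): cv2.imwrite('pics/'+n,s['image'][:,:,::-1])
E
python3 - <<'E'
from h import *
o=robot.get_obs();print({k:np.round(v,3) for k,v in o.items()})
for n in('top','side'):
    s=snap(n);save(s,n+'0.png');pickle.dump(s,open(n+'.pkl','wb'))
    print({k:v for k,v in s.items() if k not in('image','depth','T')})
a=[cv2.imread(f'pics/{n}0.png') for n in('top','side')]
E
```

```text
{'time': np.float64(0.0), 'joint_positions': array([-1.452,  0.088,  1.372, -0.   ,  1.684, -0.103]), 'qvel': array([ 0.   ,  0.   ,  0.001,  0.003, -0.001,  0.001]), 'joint_torque': array([ 1.0000e-03, -3.4017e+01, -3.0243e+01,  7.2000e-02,  3.3000e-02,
       -0.0000e+00]), 'tool_pos': array([ 0.121, -0.536,  0.204]), 'ee_rot': array([-3.139, -0.   ,  0.222]), 'wrist_force': array([-0.855,  0.766, -0.226]), 'wrist_torque': array([ 0.042,  0.028, -0.015]), 'finger_force': np.float64(0.0), 'width': np.float64(0.094)}
{'fov_y': 55.31891218356442, 'cx': 253.20742234266055, 'cy': 188.5826760805007, 'origin': array([ 0.44494661, -0.10470196,  1.07146459]), 'orientation': array([ 0.08894738, -0.02485344, -1.54406335])}
{'fov_y': 49.566267929492085, 'cx': 257.76400035719666, 'cy': 193.14513292498216, 'origin': array([ 0.52573076, -1.03685621,  0.63968919]), 'orientation': array([ 1.00398059,  0.0212097 , -0.01854316])}
```

View pics/top0.png

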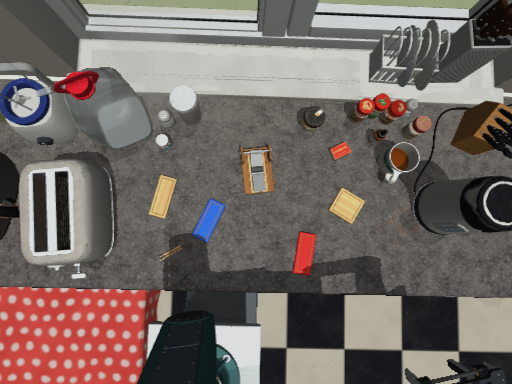

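View pics/side0.png

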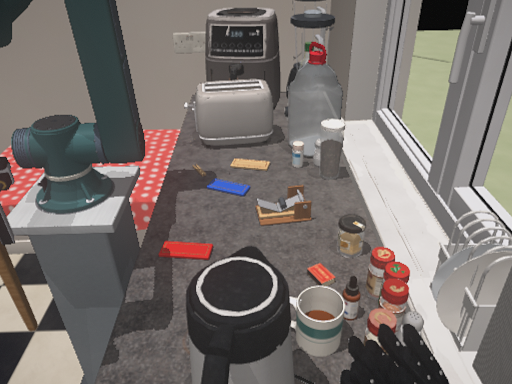

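The top view shows these candidates for the board:
- Light-wood oblong at (162,197).
- Square coaster at (347,206).
- Blue look-alike at (208,220).
- Red look-alike at (305,253).

The holder, with the lower board in it, is at (257,170). By the description I choose the oblong at (162,197). Next I'll measure it and check it in a crop.

```bash
python3 - <<'E'
from h import *
s=pickle.load(open('top.pkl','rb'));p=cloud(s);im=s['image']
hsv=cv2.cvtColor(im,cv2.COLOR_RGB2HSV)
m=((hsv[...,0]>8)&(hsv[...,0]<30)&(hsv[...,1]>60)&(hsv[...,2]>100)).astype(np.uint8)
def rect(u0,u1,v0,v1,zlo=0.003,zhi=.08,msk=None):
    q=p[v0:v1,u0:u1].reshape(-1,3);k=(q[:,2]>zlo)&(q[:,2]<zhi)
    if msk is not None:k&=msk[v0:v1,u0:u1].ravel()>0
    q=q[k];r=cv2.minAreaRect((q[:,:2]*1000).astype(np.float32));return q.shape,np.round(r[0],1),np.round(r[1],1),round(r[2],1),np.round(np.nanpercentile(q[:,2],[5,50,95]),4)
print('board',rect(140,185,165,230,msk=m));print('board z',rect(140,185,165,230,.005,.03))
print('coaster',rect(322,372,180,232,msk=m))
print('holder',rect(225,290,130,205,.004));print('holder high',rect(225,290,130,205,.03,.1))
print('table',np.nanmedian(p[230:240,250:280,2]))
print('obst near board: blue',rect(185,235,190,250,.005,.03),'sticks',rect(150,190,238,268,.003,.03))
q=p[130:205,225:290]
a=cv2.resize(im[120:260,130:300],None,fx=4,fy=4,interpolation=cv2.INTER_CUBIC)
cv2.imwrite('pics/crop1.png',a[:,:,::-1])
E
```

```text
board ((714, 3), array([510.7, 133. ]), array([ 50.4, 119.8]), 75.7, array([0.0067, 0.0103, 0.0136]))
board z ((731, 3), array([498.6, 146. ]), array([159.1, 101.5]), 0.9, array([0.0065, 0.0103, 0.0136]))
coaster ((749, 3), array([ 499.8, -403.1]), array([80.4, 80.6]), 60.1, array([0.0069, 0.0104, 0.0134]))
holder ((1489, 3), array([ 606. , -139.8]), array([219.8, 184.9]), 1.5, array([0.0047, 0.0192, 0.0527]))
holder high ((581, 3), array([ 594.4, -138.5]), array([127.9,  89.3]), 8.2, array([0.032 , 0.0415, 0.0587]))
table 1.614818060102774e-05
obst near board: blue ((736, 3), array([451.3,   4.6]), array([161.7, 130.6]), 8.9, array([0.0066, 0.0102, 0.0135])) sticks ((169, 3), array([350.7, 105.4]), array([111.9,  80.1]), 88.9, array([0.0031, 0.0088, 0.0141]))
```

View pics/crop1.png

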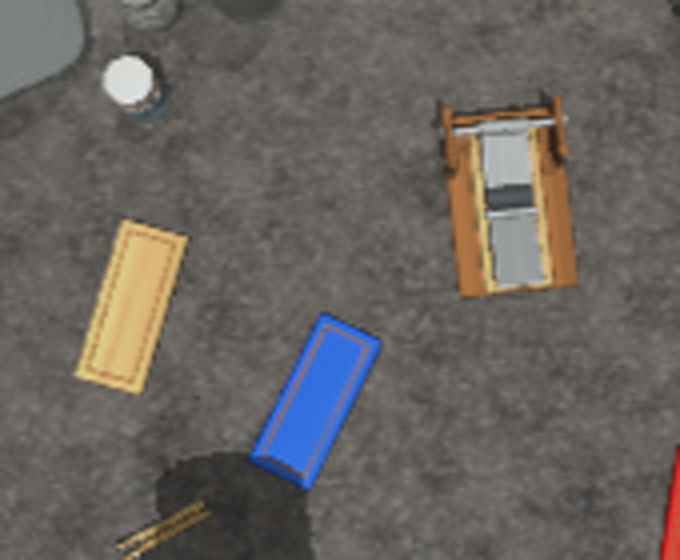

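Crop check: the wooden oblong with the groove, at crop (132,306), is the board. The holder is at crop (515,200) with its back stop up, away from the robot, and the blue look-alike sits between them. First I'll go above the holder and take one close look.

```bash
cat >> h.py <<'E'
def go(pos,yaw):
    o=robot.get_obs();Rt=R.from_euler('xyz',o['ee_rot']);G=R.from_euler('xyz',[np.pi,0,yaw])
    print('rotvec',np.round((Rt.inv()*G).as_rotvec(),3),'shift cm',np.round(Rt.inv().apply(np.array(pos)-o['tool_pos'])*100,2))
E
python3 - <<'E'
from h import *
go([.50,-.13,.25],0.14)
E
```

```text
rotvec [-0.002 -0.     0.082] shift cm [ 45.91 -31.27  -4.49]
```

>>> move_arm(
  deltas=[0,0,0.08,45.9,-31.3,-4.5,-1,0,0,0.08,45.9,-31.3,-4.5,-1,0,0,0.08,45.9,-31.3,-4.5,-1,0,0,0.08,45.9,-31.3,-4.5,-1,0,0,0.08,45.9,-31.3,-4.5,-1,0,0,0.08,45.9,-31.3,-4.5,-1,0,0,0.08,45.9,-31.3,-4.5,-1,0,0,0.08,45.9,-31.3,-4.5,-1],
)

```text
time: 0.9
tool_pos: [0.3937, -0.2431, 0.2376]
ee_rot: [-3.142, 0.0, 0.142]
wrist_force: [-0.1, -1.0, 0.1]
width: 0.0938
finger_force: 0.0
```

```bash
python3 - <<'E'
from h import *
o=robot.get_obs();print(o['time'],o['tool_pos'],o['ee_rot']);go([.50,-.13,.25],0.14)
E
```

```text
0.9 [ 0.39372417 -0.24307427  0.23761382] [-3.14154509e+00  1.82785846e-04  1.41636371e-01]
rotvec [-0.     0.     0.002] shift cm [12.12 -9.69 -1.24]
```

>>> move_arm(
  deltas=[0,0,0,12.1,-9.7,-1.2,-1,0,0,0,12.1,-9.7,-1.2,-1,0,0,0,12.1,-9.7,-1.2,-1,0,0,0,12.1,-9.7,-1.2,-1,0,0,0,12.1,-9.7,-1.2,-1,0,0,0,12.1,-9.7,-1.2,-1],
)

```text
time: 1.5
tool_pos: [0.4982, -0.1326, 0.2493]
ee_rot: [3.141, 0.001, 0.141]
wrist_force: [-1.2, -0.5, -0.5]
width: 0.0943
finger_force: 0.0
```

```bash
python3 - <<'E'
from h import *
s=snap('wrist');save(s,'w1.png');pickle.dump(s,open('w1.pkl','wb'))
o=robot.get_obs();print(o['tool_pos'],o['ee_rot'],s['fov_y'],s['T_tool_cam'].round(3))
E
```

```text
[ 0.49807524 -0.13294326  0.24941668] [3.14138656e+00 1.05329799e-03 1.39967335e-01] 69.12990750693909 [[ 0.001  0.973  0.232  0.066]
 [ 1.    -0.001  0.    -0.001]
 [ 0.     0.232 -0.973 -0.179]
 [ 0.     0.     0.     1.   ]]
```

View pics/w1.png

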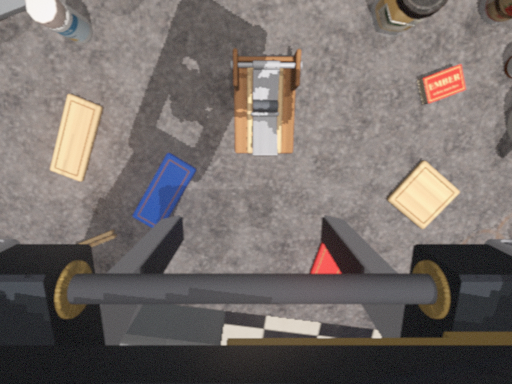

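The wrist view shows the holder at (265,105), nearly straight in the picture, with the arm and lip along its middle. The board is at (76,137) and the blue look-alike at (165,190). Next I'll fit the holder base, arm and board from this view.

```bash
python3 - <<'E'
from h import *
s=pickle.load(open('w1.pkl','rb'));p=cloud(s);im=s['image']
hsv=cv2.cvtColor(im,cv2.COLOR_RGB2HSV)
m=((hsv[...,0]>5)&(hsv[...,0]<30)&(hsv[...,1]>60)&(hsv[...,2]>60))
def rect(q):
    r=cv2.minAreaRect((q[:,:2]*1000).astype(np.float32));return len(q),np.round(r[0],1),np.round(r[1],1),round(r[2],1),np.round(np.nanpercentile(q[:,2],[5,50,95])*1000,1)
def sel(u0,u1,v0,v1,lo,hi,mm=m):
    q=p[v0:v1,u0:u1];k=(q[...,2]>lo)&(q[...,2]<hi)&mm[v0:v1,u0:u1];return q[k]
one=np.ones_like(m)
print('board',rect(sel(40,110,85,190,.004,.03)))
print('coaster',rect(sel(380,465,155,235,.004,.03)))
print('base ',rect(sel(225,305,45,165,.004,.075)))
print('wood all h',rect(sel(225,305,45,165,.014,.025)))
t=p[90:170,225:305];print('table',np.nanmedian(p[200:215,220:300,2]))
# base front edge line & side edges in wood mask at rows 110-150
for lo,hi in((.004,.012),(.014,.022)):
    k=m&(p[...,2]>lo)&(p[...,2]<hi)
    for v in range(100,156,8):
        u=np.where(k[v,225:305])[0]+225
        if len(u): print(v,u[0],u[-1],p[v,u[0],:].round(4),p[v,u[-1],:].round(4))
st=sel(225,305,45,165,.02,.09,~m);print('steel',rect(st))
E
```

```text
board (2862, array([509.2, 135.5]), array([ 50.5, 119.8]), 76.2, array([ 7.8,  9.9, 11.4]))
coaster (2580, array([ 498.7, -399.2]), array([80.1, 80.6]), 59.5, array([ 7.9,  9.8, 11.1]))
base  (3485, array([ 593. , -135.6]), array([130.6,  87.6]), 7.3, array([ 6.8,  9. , 58.6]))
wood all h (802, array([ 586.9, -136. ]), array([114.5,  79.1]), 7.9, array([16.1, 17.8, 19.6]))
table -0.00027929832385772957
100 234 294 [ 0.5969 -0.0912  0.008 ] [ 0.6091 -0.1766  0.0074]
108 234 293 [ 0.586  -0.0926  0.0079] [ 0.598  -0.177   0.0081]
116 234 293 [ 0.575  -0.0938  0.0051] [ 0.5871 -0.1791  0.0069]
124 234 293 [ 0.5637 -0.0954  0.007 ] [ 0.576  -0.1812  0.0063]
132 234 293 [ 0.5523 -0.0968  0.0064] [ 0.5646 -0.1834  0.005 ]
140 235 292 [ 0.541  -0.0998  0.007 ] [ 0.553  -0.1835  0.0079]
148 235 292 [ 0.5293 -0.1012  0.0065] [ 0.5414 -0.1858  0.0063]
100 247 280 [ 0.5988 -0.1099  0.0166] [ 0.6052 -0.1558  0.0176]
108 247 281 [ 0.5881 -0.1114  0.0164] [ 0.5949 -0.159   0.017 ]
116 247 281 [ 0.5773 -0.1129  0.0169] [ 0.5841 -0.1608  0.0168]
124 247 281 [ 0.5663 -0.1144  0.017 ] [ 0.5733 -0.1629  0.0148]
132 247 280 [ 0.5552 -0.116   0.0171] [ 0.562  -0.163   0.0175]
140 247 280 [ 0.544  -0.1175  0.0174] [ 0.5508 -0.165   0.0166]
148 247 280 [ 0.5326 -0.1191  0.0162] [ 0.5394 -0.1669  0.0167]
steel (2637, array([ 593.5, -136.4]), array([128.3,  89.6]), 9.8, array([25.1, 39.5, 50.9]))
```

```bash
python3 - <<'E'
from h import *
go([.490,.140,.10],-.242)
E
```

```text
rotvec [0.    0.001 0.382] shift cm [  3.02 -27.14  14.93]
```

>>> move_arm(
  deltas=[0,0,0.382,3.0,-27.1,14.9,-1,0,0,0.382,3.0,-27.1,14.9,-1,0,0,0.382,3.0,-27.1,14.9,-1,0,0,0.382,3.0,-27.1,14.9,-1,0,0,0.382,3.0,-27.1,14.9,-1,0,0,0.382,3.0,-27.1,14.9,-1,0,0,0.382,3.0,-27.1,14.9,-1,0,0,0.382,3.0,-27.1,14.9,-1],
)

```text
time: 2.35
tool_pos: [0.4891, 0.1405, 0.0992]
ee_rot: [3.14, 0.003, -0.239]
wrist_force: [-0.3, -0.7, -0.4]
width: 0.0942
finger_force: 0.0
```

```bash
python3 - <<'E'
from h import *
s=snap('wrist');save(s,'w2.png');p=cloud(s);im=s['image']
hsv=cv2.cvtColor(im,cv2.COLOR_RGB2HSV)
m=((hsv[...,0]>5)&(hsv[...,0]<30)&(hsv[...,1]>60)&(hsv[...,2]>60))&(p[...,2]>.004)&(p[...,2]<.03)
n,l,st,_=cv2.connectedComponentsWithStats(m.astype(np.uint8))
i=1+st[1:,4].argmax();q=p[l==i];r=cv2.minAreaRect((q[:,:2]*1000).astype(np.float32));print(r,st[i],np.median(q[:,2]))
o=robot.get_obs();print(o['tool_pos'],o['ee_rot'])
E
```

```text
((508.78466796875, 135.9824676513672), (49.99870300292969, 119.42870330810547), 76.24942016601562) [ 226  111   54  121 5892] 0.009930816336394421
[0.49026532 0.13939432 0.10066475] [ 3.14009468e+00  1.72724778e-04 -2.40560246e-01]
```

View pics/w2.png

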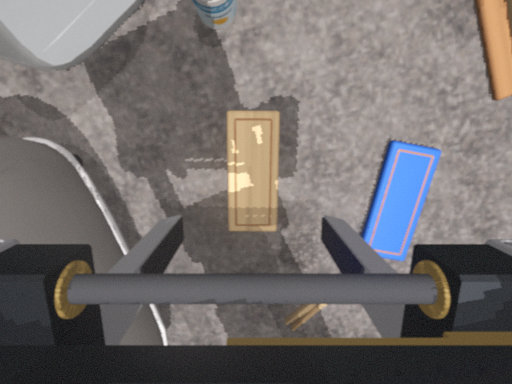

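The wrist view shows the board at (253,170), aligned with the fingers. The toaster is close on the left, so I'll check the clearance for the gripper body.

```bash
python3 - <<'E'
from h import *
s=pickle.load(open('top.pkl','rb'));p=cloud(s)[100:290,0:240].reshape(-1,3)
c=np.array([.4894,.1408]);d=np.array([np.cos(-.242),np.sin(-.242)]);n=np.array([-d[1],d[0]])
q=p[:,:2]-c;a=q@d;b=q@n
k=(p[:,2]>.06)&(abs(a)<.07)&(abs(b)<.2)
print(k.sum(),'min |b|',np.sort(abs(b[k]))[:5],p[k][abs(b[k]).argsort()[:3]])
go([.4894,.1408,.003],-.242)
E
```

```text
2300 min |b| [0.10255437 0.10306745 0.10335244 0.10339521 0.10344304] [[0.44637588 0.2570524  0.09970744]
 [0.44645893 0.25756038 0.09131518]
 [0.44622051 0.25791278 0.11116429]]
rotvec [0.001 0.    0.001] shift cm [-0.12 -0.13  9.77]
```

>>> move_arm(
  deltas=[0,0,0,-0.1,-0.1,4,-1,0,0,0,-0.1,-0.1,7,-1,0,0,0,-0.1,-0.1,9,-1,0,0,0,-0.1,-0.1,9.8,-1,0,0,0,-0.1,-0.1,9.8,-1,0,0,0,-0.1,-0.1,9.8,-1],
)

```text
time: 3.0
tool_pos: [0.4914, 0.141, 0.0046]
ee_rot: [-3.141, -0.003, -0.242]
wrist_force: [-0.0, 0.5, -0.8]
width: 0.0937
finger_force: 0.0
```

>>> move_arm(
  deltas=[0,0,0,0,0,0,1,0,0,0,0,0,0,1,0,0,0,0,0,0,1,0,0,0,0,0,0,1,0,0,0,0,0,0,1,0,0,0,0,0,0,1],
)

```text
time: 3.6
tool_pos: [0.4896, 0.1418, 0.0028]
ee_rot: [3.141, 0.0, -0.24]
wrist_force: [-0.1, -0.7, 2.4]
width: 0.0499
finger_force: 29.3
```

Gripped: the opening is 49.9 mm, as expected. Next I lift, then carry the board to a point in front of the holder.

>>> move_arm(
  deltas=[0,0,0,0,0,-3,1,0,0,0,0,0,-6,1,0,0,0,0,0,-9,1,0,0,0,0,0,-9,1,0,0,0,0,0,-9,1],
)

```text
time: 4.1
tool_pos: [0.4897, 0.1419, 0.0926]
ee_rot: [-3.141, -0.001, -0.24]
wrist_force: [-0.0, 0.8, -1.3]
width: 0.0494
finger_force: 30.0
```

```bash
python3 - <<'E'
from h import *
go([.4311,-.1585,.09],.14)
E
```

```text
rotvec [-0.    -0.001 -0.38 ] shift cm [ 1.45 30.58  0.26]
```

>>> move_arm(
  deltas=[0,0,-0.05,0.2,4,0.1,1,0,0,-0.1,0.4,8,0.1,1,0,0,-0.16,0.6,12,0.1,1,0,0,-0.22,0.8,16,0.2,1,0,0,-0.27,1.0,20,0.2,1,0,0,-0.32,1.2,24,0.2,1,0,0,-0.36,1.4,28,0.2,1,0,0,-0.38,1.5,30.6,0.3,1],
)

```text
time: 4.9
tool_pos: [0.4293, -0.1605, 0.0872]
ee_rot: [-3.14, 0.004, 0.139]
wrist_force: [0.1, -0.5, -0.7]
width: 0.0494
finger_force: 30.0
```

```bash
cat > m.py <<'E'
from h import *
import sys
s=snap('wrist');save(s,sys.argv[1]);p=cloud(s);im=s['image']
o=robot.get_obs();print(o['tool_pos'].round(4),o['ee_rot'].round(3))
hsv=cv2.cvtColor(im,cv2.COLOR_RGB2HSV)
w=((hsv[...,0]>5)&(hsv[...,0]<30)&(hsv[...,1]>60)&(hsv[...,2]>50))
# held board in tool frame
T=np.linalg.inv(s['T']);t=(p-o['tool_pos'])@R.from_euler('xyz',o['ee_rot']).as_matrix()
k=w&(abs(t[...,1])<.032)&(t[...,2]<.012)&(t[...,2]>-.02)&(t[...,0]>-.05)&(t[...,0]<.1)
q=t[k];r=cv2.minAreaRect((q[:,:2]*1000).astype(np.float32));print('held(tool)',len(q),np.round(r[0],1),np.round(r[1],1),r[2],'xmax',np.percentile(q[:,0],99.5))
c,*_=np.linalg.lstsq(np.c_[q[:,:2],np.ones(len(q))],q[:,2],rcond=None);print('plane',c.round(4),'edges y',np.percentile(q[:,1],[.5,99.5]))
# holder edges
d=np.array([np.cos(.14),np.sin(.14)]);n=np.array([-d[1],d[0]]);h=p[...,:2]-[.5945,-.1355];a=h@d;b=h@n
for name,lo,hi in(('base',.004,.012),('low',.0145,.022)):
    L=[]
    for x in np.arange(-.06,.02,.01):
        g=w&(abs(a-x)<.005)&(p[...,2]>lo)&(p[...,2]<hi)&(abs(b)<.06)
        if g.sum()>8: L.append([x,b[g].min(),b[g].max()])
    L=np.array(L);
    if len(L)>2: print(name,'mid',(L[:,1:].mean(1)*1000).round(1),'width',((L[:,2]-L[:,1])*1000).round(1),'dyaw',np.polyfit(L[:,0],L[:,1:].mean(1),1)[0].round(4))
g=w&(p[...,2]>.004)&(p[...,2]<.012)&(abs(b)<.06);print('front edge x_h',np.percentile(a[g&(a<0)&(a>-.09)],1) if g.any() else None)
E
python3 m.py w3.png
```

```text
[ 0.4286 -0.1634  0.087 ] [3.141 0.005 0.137]
held(tool) 13373 [26.  -4.1] [ 51.7 112.6] 89.98255920410156 xmax 0.08153126740597309
plane [ 0.0027  0.0044 -0.0075] edges y [-0.0290545   0.02085244]
base mid [0.5 0.5 0.5 0.4 0.6 0.6 0.5] width [87.7 86.6 87.8 86.7 88.  87.9 87.7] dyaw 0.0006
low mid [0.5 0.7 0.4 0.4 0.5 0.4 0.4] width [48.8 49.9 49.6 49.  49.9 49.8 49.2] dyaw -0.0031
front edge x_h -0.06707283788357668
```

View pics/w3.png

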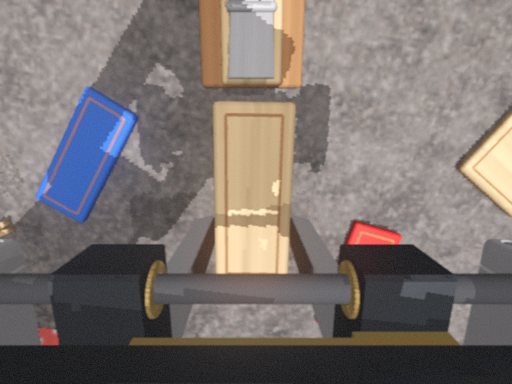

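The wrist view shows the board held straight, with its front edge at row 102. It is in line with the holder, whose front edge is at row 88. The arm was still swinging when I measured, so I'll lower it, let it settle and measure again.

```bash
python3 - <<'E'
from h import *
go([.431,-.158,.0235],.14)
E
```

```text
rotvec [ 0.001  0.005 -0.003] shift cm [ 0.34 -0.51  6.34]
```

>>> move_arm(
  deltas=[0,0,0,0,0,2,1,0,0,0,0,0,4,1,0,0,0,0,0,5,1,0,0,0,0,0,5.5,1,0,0,0,0,0,5.5,1,0,0,0,0,0,5.5,1,0,0,0,0,0,5.5,1,0,0,0,0,0,5.5,1],
)

```text
time: 5.75
tool_pos: [0.432, -0.1591, 0.0356]
ee_rot: [3.14, -0.001, 0.14]
wrist_force: [-0.1, 0.1, -0.6]
width: 0.0498
finger_force: 30.0
```

```bash
python3 m.py w4.png; python3 - <<'E'
from h import *
for i in range(4):
    o=robot.get_obs();print(o['tool_pos'].round(4),o['ee_rot'].round(3))
    robot.snapshot('wrist')
go([.431,-.158,.0235],.14)
E
```

```text
[ 0.4319 -0.1591  0.0355] [ 3.141e+00 -1.000e-03  1.400e-01]
held(tool) 13311 [33.5 -1.2] [130.1  51.8] 0.0792568251490593 xmax 0.0806693864045518
plane [ 0.0045  0.0011 -0.0074] edges y [-0.02634732  0.02364305]
base mid [0.6 0.6 0.4 0.6 0.2] width [88.  88.  88.  88.  87.6] dyaw -0.0077
low mid [0.6 0.5 0.6 0.3 0.7] width [49.5 50.  49.6 49.5 49.5] dyaw -0.0001
front edge x_h -0.06716964916447472
[ 0.4319 -0.1591  0.0355] [ 3.141e+00 -1.000e-03  1.400e-01]
[ 0.4318 -0.1591  0.0354] [ 3.141e+00 -1.000e-03  1.400e-01]
[ 0.4317 -0.159   0.0352] [ 3.141e+00 -1.000e-03  1.400e-01]
[ 0.4316 -0.159   0.0351] [ 3.141e+00 -1.000e-03  1.400e-01]
rotvec [ 0. -0. -0.] shift cm [-0.04 -0.1   1.15]
```

Settled: the board is centred on the holder to within about 1 mm and is level. Its front edge is 139 mm short of the back stop. Now I'll lower it to an underside height of about 21 mm and slide it in by stages.

>>> move_arm(
  deltas=[0,0,0,0,0,0.6,1,0,0,0,0,0,1.15,1,0,0,0,0,0,1.15,1,0,0,0,1.5,0,1.15,1,0,0,0,3,0,1.15,1,0,0,0,4.5,0,1.15,1,0,0,0,5,0,1.15,1,0,0,0,5,0,1.15,1],
)

```text
time: 6.8
tool_pos: [0.4815, -0.1516, 0.0228]
ee_rot: [-3.141, 0.001, 0.141]
wrist_force: [0.3, 0.2, -1.9]
width: 0.0495
finger_force: 30.0
```

>>> move_arm(
  deltas=[0,0,0,1,0,0,1,0,0,0,2,0,0,1,0,0,0,3,0,0,1,0,0,0,4,0,0,1,0,0,0,5,0,0,1,0,0,0,6,0,0,1,0,0,0,6,0,0,1,0,0,0,6,0,0,1],
)

```text
time: 7.6
tool_pos: [0.5412, -0.1435, 0.0235]
ee_rot: [3.141, -0.001, 0.14]
wrist_force: [-0.4, -0.5, -2.5]
width: 0.0497
finger_force: 30.0
```

```bash
python3 m.py w5.png; python3 - <<'E'
from h import *
s=snap('side');im=s['image'][165:245,220:350]
cv2.imwrite('pics/side5.png',cv2.resize(im,None,fx=5,fy=5,interpolation=cv2.INTER_CUBIC)[:,:,::-1])
E
```

```text
[ 0.5408 -0.1436  0.0235] [ 3.141e+00 -1.000e-03  1.400e-01]
held(tool) 3312 [34.9 -0.9] [130.4  50.7] 0.3830034136772156 xmax 0.09934809220036937
plane [ 0.0757 -0.0036 -0.008 ] edges y [-0.02637821  0.02409476]
base mid [0.7 0.3 0.3 0.  0.5 0.3 0.2] width [87.4 87.6 87.9 87.5 87.5 87.8 87.8] dyaw -0.004
front edge x_h -0.05205105250341815
```

View pics/side5.png

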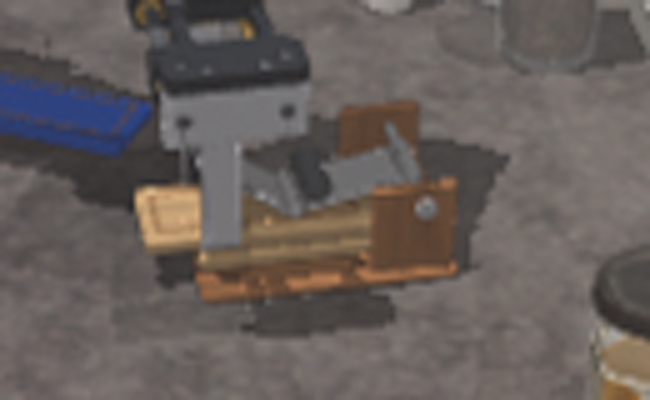

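The side view shows the board lying under the raised arm at crop (300,225), on the lower board, about 28 mm short of home. Now I'll push it home and watch the force.

>>> move_arm(
  deltas=[0,0,0,0.8,0,0,1,0,0,0,1.6,0,0,1,0,0,0,2.2,0,0,1,0,0,0,2.6,0,0,1,0,0,0,2.8,0,0,1,0,0,0,2.8,0,0,1],
)

```text
time: 8.3
tool_pos: [0.568, -0.1397, 0.023]
ee_rot: [-3.142, 0.001, 0.14]
wrist_force: [-1.9, -0.6, -2.3]
width: 0.0493
finger_force: 30.0
```

>>> move_arm(
  deltas=[0,0,0,0.1,0,0,1,0,0,0,0.2,0,0,1,0,0,0,0.2,0,0,1],
)

```text
time: 8.6
tool_pos: [0.5681, -0.1397, 0.0227]
ee_rot: [-3.141, 0.005, 0.14]
wrist_force: [-5.0, -0.6, -0.8]
width: 0.0495
finger_force: 29.9
```

It is in contact with the back stop: 5 N and no further travel. I'll relieve the push, lower by 2 mm, open, wait and lift out.

>>> move_arm(
  deltas=[0,0,0,-0.1,0,0.1,1,0,0,0,-0.1,0,0.2,1,0,0,0,-0.1,0,0.2,-1,0,0,0,-0.1,0,0.2,-1,0,0,0,-0.1,0,0.2,-1,0,0,0,-0.1,0,0.2,-1,0,0,0,-0.1,0,0.2,-1,0,0,0,-0.1,0,0.2,-1],
)

```text
time: 9.4
tool_pos: [0.5693, -0.1395, 0.0214]
ee_rot: [3.141, -0.0, 0.14]
wrist_force: [-0.4, 0.0, -0.1]
width: 0.0924
finger_force: 0.0
```

>>> move_arm(
  deltas=[0,0,0,0,0,-2,-1,0,0,0,0,0,-5,-1,0,0,0,0,0,-9,-1,0,0,0,0,0,-13,-1,0,0,0,-4,0,-16,-1,0,0,0,-8,0,-18,-1,0,0,0,-10,0,-18,-1,0,0,0,-10,0,-18,-1],
)

```text
time: 10.2
tool_pos: [0.4689, -0.1539, 0.203]
ee_rot: [3.14, -0.003, 0.138]
wrist_force: [1.2, -0.5, -0.9]
width: 0.094
finger_force: 0.0
```

>>> move_arm(
  deltas=[0,0,0,0,0,0,-1,0,0,0,0,0,0,-1,0,0,0,0,0,0,-1],
)

```text
time: 10.5
tool_pos: [0.4706, -0.1532, 0.2002]
ee_rot: [-3.141, 0.001, 0.141]
wrist_force: [0.3, -0.4, 0.3]
width: 0.0938
finger_force: 0.0
```

```bash
python3 - <<'E'
from h import *
s=snap('wrist');p=cloud(s);im=s['image'];side=snap('side')
hsv=cv2.cvtColor(im,cv2.COLOR_RGB2HSV)
w=((hsv[...,0]>5)&(hsv[...,0]<30)&(hsv[...,1]>60)&(hsv[...,2]>60))
d=np.array([np.cos(.14),np.sin(.14)]);n=np.array([-d[1],d[0]]);h=p[...,:2]-[.5945,-.1355];a=h@d;b=h@n
k=w&(p[...,2]>.022)&(p[...,2]<.034)&(abs(b)<.034)&(a<.02)&(a>-.09)
q=np.c_[a[k],b[k],p[k][:,2]]*1000
print('top board',len(q),'x front',np.percentile(q[:,0],1),'y',np.percentile(q[:,1],[1,99]),'z',np.percentile(q[:,2],[5,50,95]))
c,*_=np.linalg.lstsq(np.c_[q[:,:2],np.ones(len(q))],q[:,2],rcond=None);print('slopes',c.round(4))
for x in range(-60,20,15):
    g=q[abs(q[:,0]-x)<5]; print(x,g[:,1].min().round(1),g[:,1].max().round(1)) if len(g)>5 else 0
i=[cv2.resize(side['image'][165:245,220:350],None,fx=5,fy=5),cv2.resize(im,(0,0),fx=1,fy=1)]
c1=np.zeros((400,650,3),np.uint8);c1=i[0]
cv2.imwrite('pics/end.png',c1[:,:,::-1])
for (lo,hi) in((-65,-45),(-14,-6)):
    g=(a*1000>lo)&(a*1000<hi)&(abs(b)<.01)&(p[...,2]>.02);print('arm z',lo,np.percentile(p[g][:,2],[5,50,95]).round(4) if g.any() else None)
print(robot.get_obs()['time'],robot.get_obs()['tool_pos'])
E
```

```text
top board 776 x front -64.04793945463561 y [-23.57791986  25.75798649] z [26.22576313 27.81920674 29.16357395]
slopes [3.70000e-03 7.00000e-03 2.78321e+01]
-60 -22.2 25.9
-45 -23.3 25.7
-30 -22.9 25.6
-15 -23.7 25.3
0 -23.7 25.0
15 -23.2 24.8
arm z -65 [0.0534 0.0597 0.0648]
arm z -14 [0.034  0.0455 0.0506]
10.6 [ 0.47046773 -0.15321358  0.20040127]
```

View pics/end.png

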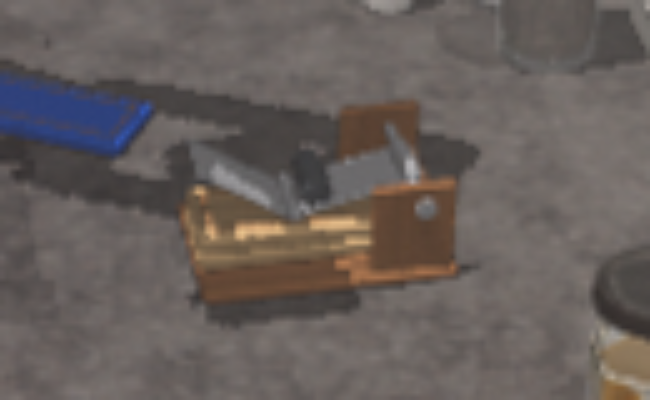

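The side view shows the board stacked on the lower one at crop (290,230), with the arm bar resting on it at (305,210). Measured: front edge at holder x -64 mm (home is -65), lateral offset about 1 mm, top at 27.8 mm, level. The robot is clear, so I'm handing in.

```bash
python3 -c "
from bench import robot
print(robot.close_job())"
```

```text
the job is handed in; nothing more can be done
None
```

The board is in the holder, home against the back stop to within about 1 mm, flat and straight on the lower board with the arm resting on it, and I handed the job in at about 10.6 s; no verdict was returned.

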